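Eject a knife handle scale from the drilling jig

TASK

The dark wooden handle scale sits sunk flush in the metal drilling jig. Press the round rubber pad of the jig's rocking ejector lever fully down onto its stop and lean on it there for about a second with roughly a kilo (10 N) of force, never more than one and a half, so that the lever's other end tips the scale up; then take the scale by its raised end and lay it gently, same face up, flat on the floor of the shallow plywood tray. Do not drop the scale, and do not disturb the other things on the bench.

Things in the scene. Friction and masses are not known exactly. Their poses are not given: they have to be found in the camera images.
- jig: Drilling jig screwed to the bench: dark steel base plate 300 x 85 x 12 mm, an aluminium nest block on it (150 x 75 mm, top 40 mm above the bench) and a see-saw lever beyond one end of the block. Origin on the bench under the nest's centre; x along the jig towards the lever's pad, y across, z up. The nest is a pocket 114 x 35 mm, 10 mm deep (floor 30 mm above the bench), centred on the origin.
- ejector (a joint): Angle of the ejector lever, rad: 0 to 0.03 at the start (pad up). Pressing the pad raises it until the pad stops dead on a brass stop screw below it; that screw is set differently each time, so the lever stops somewhere between 0.31 and 0.41, to be found by feel. The hinge is stiff: 3 to 5 N on the pad moves it, and it stays where left. On the stop the force climbs several N per mm.
- ejector_pad (a point): Centre of the top face of the lever's round black rubber pad, 32 mm across, 85 mm beyond the hinge pin along jig x. About 62 mm above the bench at the start and 26 to 34 mm when fully down on its stop; it moves about 5 mm towards jig +x on the way. Nothing stands beside or beyond it.
- ejector_toe (a point): Top of the lever's other end (a steel bar 10 mm wide), 62 mm from the hinge pin towards the nest; it lies in a slot under the scale's +x end, about 26 mm above the bench at the start and about 46 to 51 mm when the pad is down.
- slab: The handle scale: dark wooden slab 110 x 32 x 10 mm (x, y, z), about 100 g, two brass pin ends in its upper face. Origin at the centre of its underside, z up, x along its length. It starts in the nest, top flush with the block, too low to grip; with the pad down its end towards the lever (jig +x) stands 17 to 25 mm higher and it slopes by 0.16 to 0.22 rad, resting on the toe.
- tray: Shallow plywood tray 190 x 140 mm (x, y), walls 6 mm thick and 22 mm high, fixed to the bench. Origin at the centre of its underside.
- tray_in (a point): Centre of the tray's inner floor, 6 mm above the bench, axes as the tray's.
- dish: Bystander: round steel bowl 120 mm across and 35 mm high, fixed. Origin under its centre.
- block: Bystander: wood and cork sanding block 50 x 85 x 36 mm. Origin under its centre.
- jar: Bystander: small glass jar 48 mm across, 60 mm high. Origin under its centre.
- offcut: Bystander: pale wood offcut 80 x 45 x 22 mm. Origin under its centre.
- hammer: Bystander: hammer 260 mm long, lying. Origin under its middle.
- ejector_hinge (a point): Middle of the lever's hinge pin, which runs along jig y at jig x = 105 mm, z = 34 mm, between two steel cheeks 46 mm high, 34 mm long and 32 mm wide over all.
Mind the look-alikes: they are no part of the job. There is more than one size of the slab; the one meant has the size given above.

How it is judged:
On the way, in this order (a step that is already met when the one before it is completed fails the run):
1. the pad has stopped fully down on its stop and is leaned on with 6 to 15 N for half a second (value of joint ejector above 0.3 rad and velocity of joint ejector below 0.03 rad/s and contact force between the fingers and ejector between 6 and 15 N), for 0.5 s.
2. the scale is held by the fingers, clear above the jig (height (world z) of slab above 0.06 m and contact force between the fingers and slab above 1 N), for 0.2 s.
At the end, for the whole second after the job is handed in: The scale lies at rest and released on the tray's floor inside its walls, same face up, flat within 0.08 rad, its underside within 4 mm of the floor (z of slab in the frame of tray_in between -0.004 and 0.004 m and x of slab in the frame of tray_in between -0.085 and 0.085 m and y of slab in the frame of tray_in between -0.06 and 0.06 m and angle between slab's own z axis and vertical below 0.08 rad and linear speed of slab below 0.02 m/s); the robot touches nothing.
It fails at once if the ejector lever is pushed with more than 15 N (contact force between any of the fingers, the arm and ejector above 15 N).
It fails at once if the scale is dropped or thrown (over 0.6 m/s while not held) (linear speed of slab above 0.6 m/s and contact force between the fingers and slab below 0.1 N).
It fails at once if another thing on the bench is shifted by more than 30 mm (distance of any of block, jar, offcut, hammer from where it was at the start of the episode above 0.03 m).
It also fails if it takes over 67 s, if anything falls off the work surface, if the arm or the gripper's body presses on something with over 40 N, if the wrist force passes 120 N, or if a joint passes its speed limit or range.

ROBOT

A 6-joint arm with a two-finger parallel gripper is mounted at the origin on the work surface. World frame = base frame: x ahead of the robot, y to its left, z up, the work surface at z = 0. Lengths are in m, angles in rad, forces in N, time in s.
With the tool pointing down it reaches from about 0.35 to 0.875 m from the base axis. Payload 4.2 kg.
Tool frame: the origin (TCP) lies midway between the tips of the shut fingers; the grasp point (between the pads) lies 19 mm behind it; y points along the fingers, x is the direction in which the jaws open and shut, and the axes are right-handed (so a half turn about y gives the same grasp; the last joint's range is limited). The gripper opens to 85 mm and grips with 20 to 120 N. Pads are 22 mm wide; open, the fingers measure 114 mm over their backs; the gripper's body (76 mm by 85 mm) begins 54 mm behind the grasp point. The pads swing forward as they close: fully open they stand 13 mm farther back than shut.
Start: joints at [-0.954, 0.385, 0.008, 0, -1.194, -0.259], TCP at [0.219, -0.585, 0.231] pointing down, gripper open.
Joint ranges: [-3.14, 3.14], [-1.21, 2.06], [-1.07, 1.41], [-3.16, 2.05], [-2.99, -0.16], [-3.1, 3.1]. Speed limits (rad/s): [2.79, 2.79, 3.14, 3.14, 3.14, 3.14].

INTERFACE

Orientations are given as a rotation vector (axis times angle).
In Python, from rig import manip gives the robot as it stands. The module is installed in compiled form; this text tells all that it offers.
- The arm moves only by the tool play_rows, never from a script. Its argument "steps" is one flat list of numbers, 7 for each row, row after row: the shift along the tool's x, y, z in m, then the turn, a rotation vector about the tool's x, y, z in rad, then the finger opening in m, from 0 to 0.0854. In form: [tx, ty, tz, rx, ry, rz, jaw, tx, ty, tz, rx, ry, rz, jaw, ...]. A call has 1 to 5 rows; each row shifts and turns the commanded pose from where the row before left it, along the tool's axes as they then stand; what a row does not reach is not made up. A row lasts 1/10 s, in which the tool goes at most 50 mm and 8.59 degrees, less where a joint would pass 70% of its speed; a pose out of reach is approached as far as the arm can. A call is refused whole if a number of a shift passes 0.05 or a number of a turn 0.15, either way. A call with a gripper value outside its range is refused whole. The fingers move at their own pace and stop on an object; the grip force is fixed at half the most. Time passes only in rows, so rows that do not move let the fingers close. It gives the time, the measured TCP pose, the force and the opening at its end, in the units of the state.
- manip.observe(): the state, without advancing time (a new reading comes with each control period).
- manip.get_image(name): name is "side" or "top"; returns (picture, depth): 400x640x3 uint8, blue, green, red; 400x640 float32, m along the optical axis (not along the pixel's ray), 0 where there is no reading.
- manip.calibration(name): a dict with "fx", "fy", "cx", "cy" (pixels), "R" (3x3) and "t" (3): a world point X has camera coordinates R X + t. Camera axes: x right, y down, z forward; pixel columns grow to the right and rows downward; lengths in m; the calibration is good to about 2 mm. A picture is of the moment at which its call begins. calibration takes no time and is no camera call.
- manip.job_done(): hands the job in, once; it reports no verdict.
The state is a dict: "time_s": time; "qpos": joint angles; "dq": joint speeds; "joint_efforts": joint torques, N m; "ee_pos": TCP position; "ee_rot": TCP orientation; "contact_force": force on the tool from outside, world axes, zero at the start; "moment": the same for the moment, N m; "opening": finger opening in m.
Only numpy, scipy, OpenCV 4.12 (cv2) and the standard library are available. Lean on these libraries where they do the work, as an engineer would, in place of code of your own. Each camera call takes 0.05 s, during which the arm holds its last target.

## Working session

There is one attempt and no reset: what is moved stays moved. The work goes in short steps, Python scripts to look and compute and a tool call to move; the robot and the scene stay as the last step left them, time stands still between calls to the robot, and variables do not carry over. Pictures are saved under pics/ and viewed, and the job is handed in when it is done.

Besides the shell and the picture viewer there is one more tool, called after "Emit:" in YAML: its name, and indented under it one key for each argument. play_rows: Moves the arm, as the interface text tells. Its arguments: {"type":"object","properties":{"steps":{"type":"array"}},"required":["steps"]}

```bash
mkdir -p pics
python3 - <<'E'
from rig import manip
import cv2,numpy as np
print(manip.observe())
for n in("top","side"):
    p,d=manip.get_image(n); cv2.imwrite(f"pics/{n}0.png",p); np.save(f"{n}0.npy",d); print(n,manip.calibration(n))
E
```

```text
{'time_s': 0.0, 'qpos': array([-9.54395128e-01,  3.85589592e-01,  6.55827656e-03, -5.15994635e-04,
       -1.19399532e+00, -2.58590379e-01]), 'dq': array([-0.00286511,  0.00190754,  0.00163639,  0.00107071,  0.00191315,
       -0.00154635]), 'joint_efforts': array([-7.31951741e-05, -3.92288768e+01,  1.88397288e+01,  4.18605432e+00,
       -4.64485915e-03, -6.93443297e-06]), 'ee_pos': array([ 0.21868525, -0.58483838,  0.23017269]), 'ee_rot': array([-1.01622464, -1.4681817 ,  1.46601886]), 'contact_force': array([ 0.35439638,  0.36243157, -0.08815034]), 'moment': array([ 0.02373303, -0.02060388, -0.00452696]), 'opening': 0.08543151322492988}
top {'fx': 387.3394641081519, 'fy': 387.3394641081519, 'cx': 320.1766508948429, 'cy': 196.22636758070834, 'R': array([[-0.01760732, -0.99982354, -0.00654762],
       [-0.99583088,  0.01812247, -0.08940042],
       [ 0.0895033 ,  0.00494622, -0.99597424]]), 't': array([0.04376403, 0.52529246, 0.87471856])}
side {'fx': 520.137245117154, 'fy': 520.137245117154, 'cx': 320.73338119100157, 'cy': 194.22775080295654, 'R': array([[-0.67216237, -0.74015076,  0.01935478],
       [-0.48870458,  0.42387259, -0.76256139],
       [ 0.55620643, -0.52202384, -0.64662626]]), 't': array([0.38786486, 0.30694148, 0.78949384])}
```

View pics/top0.png

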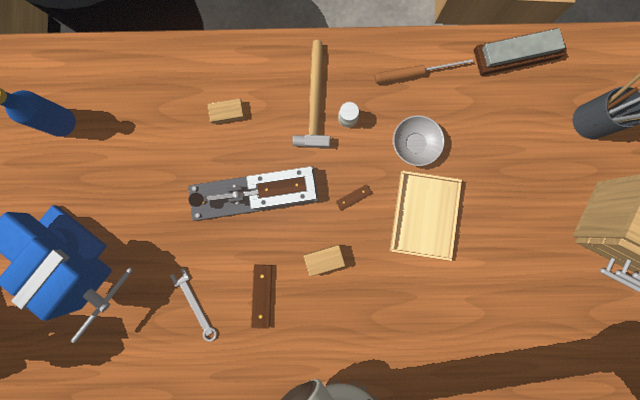

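View pics/side0.png

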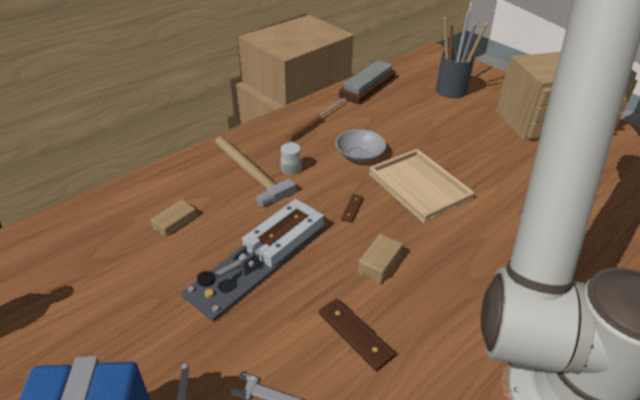

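The dark slabs that could be confused, in the top view, are the one in the nest at (283,187), a small loose one at (354,197) and a large loose one at (262,296). By the description I choose the one in the nest and check it in a close crop.

```bash
cat > h.py <<'E'
from rig import manip
import numpy as np
def ray(n,u,v,z):
    c=manip.calibration(n);R=c["R"];t=c["t"]
    o=-R.T@t; d=R.T@np.array([(u-c["cx"])/c["fx"],(v-c["cy"])/c["fy"],1])
    return o+d*(z-o[2])/d[2]
def proj(n,X):
    c=manip.calibration(n); p=c["R"]@np.array(X)+c["t"]
    return p[:2]/p[2]*c["fx"]+np.array([c["cx"],c["cy"]])
def bp(n,u,v,d):
    c=manip.calibration(n); return c["R"].T@(d*np.array([(u-c["cx"])/c["fx"],(v-c["cy"])/c["fy"],1])-c["t"])
E
python3 - <<'E'
import cv2
p=cv2.imread("pics/top0.png");q=cv2.imread("pics/side0.png")
cv2.imwrite("pics/ct.png",cv2.resize(p[155:230,180:330],None,fx=5,fy=5,interpolation=2))
cv2.imwrite("pics/cs.png",cv2.resize(q[190:325,170:340],None,fx=4.4,fy=4.4,interpolation=2))
E
```

```text
(no output)
```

View pics/ct.png

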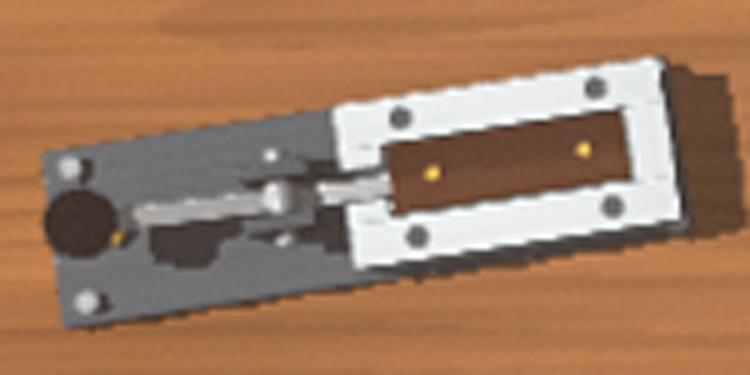

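View pics/cs.png

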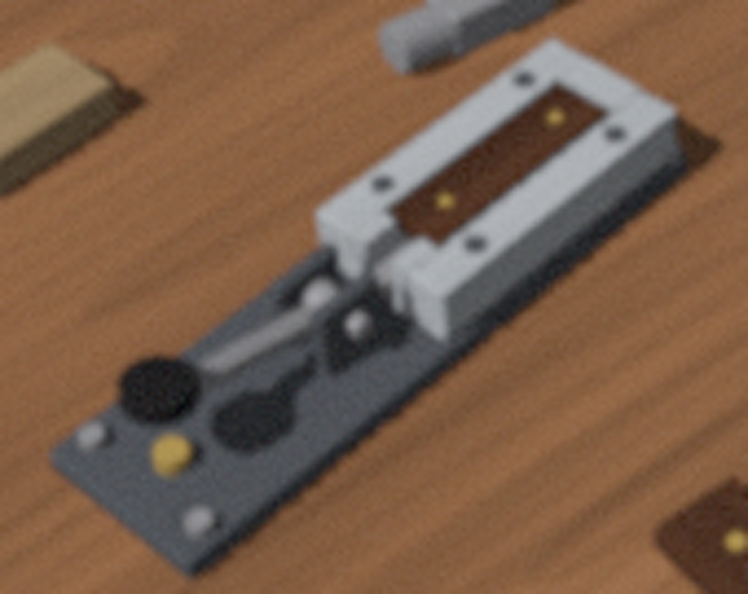

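The nest slab is the dark one with two brass pins, flush in the aluminium block, and it is about 110 x 32 mm. The black pad is at top pixel (196,200). Next I measure the jig and the tray.

Run:
```python
from h import *
import cv2
from scipy.spatial.transform import Rotation as Ro
f=lambda x,y:((x+.5)/5-.5+180,(y+.5)/5-.5+155)
P=np.array([ray("top",*f(*c),.040) for c in [(383,147),(622,107),(632,180),(397,213)]])
print("slab corners",P.round(4),np.linalg.norm(np.roll(P,-1,0)-P,axis=1).round(4))
pins=[ray("top",*f(*c),.040) for c in [(433,173),(584,150)]]; print(np.round(pins,4))
B=np.array([ray("top",*f(*c),.040) for c in [(333,106),(662,57),(684,227),(357,267)]])
print("block",B.round(4),np.linalg.norm(np.roll(B,-1,0)-B,axis=1).round(4),B.mean(0))
pad=ray("top",*f(80,224),.062); print("pad",pad)
g=lambda x,y:((x+.5)/4.4-.5+170,(y+.5)/4.4-.5+190)
print("pad side",ray("side",*g(160,388),.062))
S=[ray("side",*g(*c),.040) for c in [(553,40),(675,112),(440,290),(318,212)]]
print("block side",np.round(S,4),np.mean(S,0))
xj=B[[0,3]].mean(0)-B[[1,2]].mean(0); xj2=pad-B.mean(0)
print("yaw",np.arctan2(xj[1],xj[0]),np.arctan2(xj2[1],xj2[0]),np.linalg.norm(xj2[:2]))
p=cv2.imread("pics/top0.png");h=cv2.cvtColor(p,cv2.COLOR_BGR2HSV)
m=np.zeros(p.shape[:2],np.uint8); roi=h[160:270,380:475]
m[160:270,380:475]=((roi[...,2]>170)&(roi[...,1]<135)&(roi[...,0]>12))*255
cs,_=cv2.findContours(m,cv2.RETR_EXTERNAL,2); c=max(cs,key=cv2.contourArea); r=cv2.minAreaRect(c);bx=cv2.boxPoints(r)
T=np.array([ray("top",*b,.022) for b in bx]); print("tray",bx.round(1),T.round(4),np.linalg.norm(np.roll(T,-1,0)-T,axis=1).round(4),T.mean(0))
print(Ro.from_rotvec(manip.observe()["ee_rot"]).as_matrix().round(3))
```

```text
slab corners [[0.5552 0.18   0.04  ]
 [0.5717 0.0705 0.04  ]
 [0.538  0.0664 0.04  ]
 [0.5248 0.1737 0.04  ]] [0.1108 0.0339 0.1081 0.0311]
[[0.5429 0.1572 0.04  ]
 [0.5522 0.0881 0.04  ]]
block [[0.5746 0.2029 0.04  ]
 [0.5945 0.0518 0.04  ]
 [0.5161 0.043  0.04  ]
 [0.5005 0.192  0.04  ]] [0.1524 0.0789 0.1498 0.0749] [0.54640343 0.12242422 0.04      ]
pad [0.520504   0.31119462 0.062     ]
pad side [0.51797263 0.31544084 0.062     ]
block side [[0.5948 0.0553 0.04  ]
 [0.521  0.0458 0.04  ]
 [0.5047 0.1921 0.04  ]
 [0.5746 0.2034 0.04  ]] [0.54877286 0.12415481 0.04      ]
yaw 1.6882969771360274 1.7071457390633606 0.19053882690042878
tray [[388.4 251.8]
 [399.9 169.3]
 [462.8 178.1]
 [451.2 260.6]] [[ 0.3955 -0.1196  0.022 ]
 [ 0.5859 -0.153   0.022 ]
 [ 0.5624 -0.2983  0.022 ]
 [ 0.3731 -0.2624  0.022 ]] [0.1932 0.1472 0.1927 0.1445] [ 0.47921303 -0.20831981  0.022     ]
[[-0.35  -0.001 -0.937]
 [ 0.937  0.002 -0.35 ]
 [ 0.002 -1.     0.   ]]
```

Emit:
play_rows:
  steps: [0.037, 0.005, -0.03, 0, 0, 0, 0, 0.037, 0.005, -0.03, 0, 0, 0, 0, 0.037, 0.005, -0.03, 0, 0, 0, 0, 0.037, 0.005, -0.03, 0, 0, 0, 0, 0.037, 0.005, -0.03, 0, 0, 0, 0]

```text
time_s: 0.6
ee_pos: [0.2946, -0.3577, 0.2058]
ee_rot: [-1.018, -1.467, 1.467]
contact_force: [1.8, 0.7, 0.0]
opening: 0.0122
```

Emit:
play_rows:
  steps: [0.037, 0.005, -0.03, 0, 0, 0, 0, 0.037, 0.005, -0.03, 0, 0, 0, 0, 0.037, 0.005, -0.03, 0, 0, 0, 0, 0.037, 0.005, -0.03, 0, 0, 0, 0, 0.037, 0.005, -0.03, 0, 0, 0, 0]

```text
time_s: 1.1
ee_pos: [0.3703, -0.1319, 0.1812]
ee_rot: [-1.018, -1.468, 1.467]
contact_force: [2.1, 1.0, -0.7]
opening: 0.0002
```

Emit:
play_rows:
  steps: [0.037, 0.005, -0.03, 0, 0, 0, 0, 0.037, 0.005, -0.03, 0, 0, 0, 0, 0.037, 0.005, -0.03, 0, 0, 0, 0, 0.037, 0.005, -0.03, 0, 0, 0, 0, 0.037, 0.005, -0.03, 0, 0, 0, 0]

```text
time_s: 1.6
ee_pos: [0.4459, 0.0941, 0.156]
ee_rot: [-1.018, -1.468, 1.468]
contact_force: [1.2, -0.5, 0.6]
opening: 0.0003
```

Emit:
play_rows:
  steps: [0.037, 0.005, -0.03, 0, 0, 0, 0, 0.037, 0.005, -0.03, 0, 0, 0, 0, 0.037, 0.005, -0.03, 0, 0, 0, 0, 0.037, 0.005, -0.03, 0, 0, 0, 0, 0.037, 0.005, -0.03, 0, 0, 0, 0]

```text
time_s: 2.1
ee_pos: [0.5218, 0.3196, 0.1306]
ee_rot: [-1.018, -1.467, 1.469]
contact_force: [0.7, 0.2, 0.8]
opening: -0.0001
```

Emit:
play_rows:
  steps: [0, 0, 0, 0, -0.134, 0, 0, 0, 0, 0, 0, -0.134, 0, 0, 0, 0, 0, 0, -0.134, 0, 0, 0, 0, 0, 0, -0.134, 0, 0, 0, 0, 0, 0, -0.134, 0, 0]

```text
time_s: 2.6
ee_pos: [0.5214, 0.3177, 0.1307]
ee_rot: [-0.527, -1.917, 1.919]
contact_force: [0.6, 1.1, 0.2]
opening: -0.0001
```

Emit:
play_rows:
  steps: [0, 0, 0, 0, -0.134, 0, 0, 0, 0, 0, 0, -0.134, 0, 0, 0, 0, 0, 0, -0.134, 0, 0, 0, 0, 0, 0, -0.134, 0, 0, 0, 0, 0, 0, -0.134, 0, 0]

```text
time_s: 3.1
ee_pos: [0.5214, 0.3176, 0.1307]
ee_rot: [-0.144, 2.153, -2.154]
contact_force: [0.7, 0.0, 0.0]
opening: -0.0004
```

Emit:
play_rows:
  steps: [0, 0.015, 0.001, 0, 0, 0, 0, 0, 0.015, 0.001, 0, 0, 0, 0, 0, 0.015, 0.001, 0, 0, 0, 0, 0, 0.015, 0.001, 0, 0, 0, 0, 0, 0, 0, 0, 0, 0, 0]

```text
time_s: 3.6
ee_pos: [0.5207, 0.3125, 0.0686]
ee_rot: [-0.142, 2.155, -2.162]
contact_force: [-0.1, -0.4, -0.3]
opening: 0.0001
```

Run:
```python
from h import *
import cv2
from scipy.spatial.transform import Rotation as Ro
for n in("top","side"):
    p,d=manip.get_image(n); cv2.imwrite(f"pics/{n}1.png",p)
s=manip.observe();print(s["ee_pos"],s["contact_force"]);print(Ro.from_rotvec(s["ee_rot"]).as_matrix().round(3))
a=cv2.imread("pics/top1.png")[130:240,160:340];b=cv2.imread("pics/side1.png")[190:325,150:340]
b=cv2.resize(b,(400,284));a=cv2.resize(a,(400,244));cv2.imwrite("pics/c1.png",cv2.resize(np.vstack([a,b]),None,fx=1.13,fy=1.13))
```

```text
[0.52223551 0.31380108 0.07111423] [ 0.1863851  -0.23334276 -0.15785411]
[[-0.992 -0.     0.127]
 [-0.127 -0.001 -0.992]
 [ 0.001 -1.     0.001]]
```

View pics/c1.png

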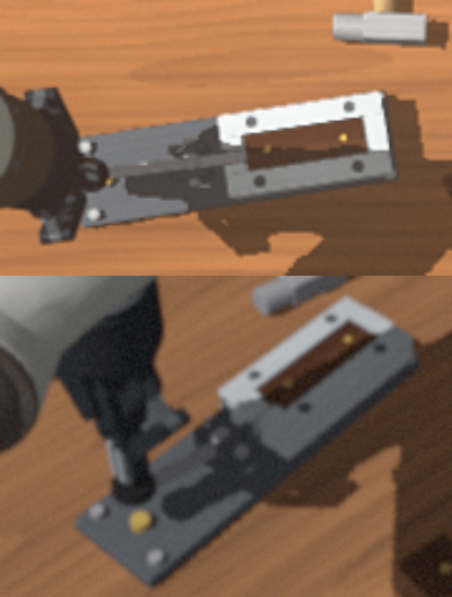

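The shut fingers stand centred over the black pad, at crop pixel (132,485) in the side view. I go down slowly from here.

Emit:
play_rows:
  steps: [0, 0.003, 0, 0, 0, 0, 0, 0, 0.003, 0, 0, 0, 0, 0, 0, 0.002, 0, 0, 0, 0, 0, 0, 0.002, -0.0005, 0, 0, 0, 0, 0, 0.002, -0.0005, 0, 0, 0, 0]

```text
time_s: 4.2
ee_pos: [0.5222, 0.3149, 0.0598]
ee_rot: [-0.137, 2.155, -2.156]
contact_force: [-1.8, -2.0, 3.6]
opening: 0.0002
```

Emit:
play_rows:
  steps: [0, 0.002, -0.0005, 0, 0, 0, 0, 0, 0.002, -0.0005, 0, 0, 0, 0, 0, 0.002, -0.0005, 0, 0, 0, 0, 0, 0.002, -0.0005, 0, 0, 0, 0, 0, 0.002, -0.0004, 0, 0, 0, 0]

```text
time_s: 4.7
ee_pos: [0.5219, 0.3172, 0.0492]
ee_rot: [-0.137, 2.156, -2.156]
contact_force: [-0.4, -2.0, 3.5]
opening: -0.0001
```

Emit:
play_rows:
  steps: [0, 0.002, -0.0003, 0, 0, 0, 0, 0, 0.002, -0.0003, 0, 0, 0, 0, 0, 0.002, -0.0003, 0, 0, 0, 0, 0, 0.002, -0.0002, 0, 0, 0, 0, 0, 0.002, -0.0002, 0, 0, 0, 0]

```text
time_s: 5.2
ee_pos: [0.5217, 0.3184, 0.0392]
ee_rot: [-0.137, 2.155, -2.156]
contact_force: [0.2, -2.7, 5.5]
opening: 0.0
```

Emit:
play_rows:
  steps: [0, 0.001, 0, 0, 0, 0, 0, 0, 0.001, 0, 0, 0, 0, 0, 0, 0.001, 0, 0, 0, 0, 0, 0, 0, 0, 0, 0, 0, 0]

```text
time_s: 5.6
ee_pos: [0.5217, 0.3186, 0.0361]
ee_rot: [-0.137, 2.156, -2.156]
contact_force: [0.8, -1.2, 3.4]
opening: 0.0001
```

Emit:
play_rows:
  steps: [0, 0.0005, 0, 0, 0, 0, 0, 0, 0.0005, 0, 0, 0, 0, 0, 0, 0.0005, 0, 0, 0, 0, 0]

```text
time_s: 5.9
ee_pos: [0.5217, 0.3186, 0.0349]
ee_rot: [-0.137, 2.156, -2.156]
contact_force: [-0.7, -2.1, 4.7]
opening: 0.0005
```

Emit:
play_rows:
  steps: [0, 0.0005, 0, 0, 0, 0, 0, 0, 0.0005, 0, 0, 0, 0, 0]

```text
time_s: 6.1
ee_pos: [0.5217, 0.3186, 0.0338]
ee_rot: [-0.137, 2.156, -2.156]
contact_force: [-0.5, -1.4, 3.8]
opening: 0.0004
```

Emit:
play_rows:
  steps: [0, 0.0005, 0, 0, 0, 0, 0, 0, 0.0005, 0, 0, 0, 0, 0]

```text
time_s: 6.3
ee_pos: [0.5217, 0.3186, 0.0328]
ee_rot: [-0.137, 2.156, -2.156]
contact_force: [-0.2, -1.2, 3.6]
opening: 0.0003
```

Emit:
play_rows:
  steps: [0, 0.0005, 0, 0, 0, 0, 0, 0, 0.0005, 0, 0, 0, 0, 0]

```text
time_s: 6.5
ee_pos: [0.5217, 0.3186, 0.0318]
ee_rot: [-0.137, 2.156, -2.156]
contact_force: [-0.8, -0.9, 4.1]
opening: -0.0001
```

Emit:
play_rows:
  steps: [0, 0.0005, 0, 0, 0, 0, 0]

```text
time_s: 6.6
ee_pos: [0.5217, 0.3186, 0.0313]
ee_rot: [-0.137, 2.156, -2.156]
contact_force: [-0.4, -1.5, 4.2]
opening: 0.0001
```

Emit:
play_rows:
  steps: [0, 0.0005, 0, 0, 0, 0, 0]

```text
time_s: 6.7
ee_pos: [0.5217, 0.3186, 0.0309]
ee_rot: [-0.137, 2.156, -2.156]
contact_force: [-0.6, -2.2, 6.7]
opening: 0.0001
```

Emit:
play_rows:
  steps: [0, 0.0003, 0, 0, 0, 0, 0]

```text
time_s: 6.8
ee_pos: [0.5217, 0.3186, 0.0309]
ee_rot: [-0.137, 2.156, -2.156]
contact_force: [-1.6, -1.5, 7.0]
opening: -0.0003
```

Emit:
play_rows:
  steps: [0, 0, 0, 0, 0, 0, 0]

```text
time_s: 6.9
ee_pos: [0.5217, 0.3186, 0.0309]
ee_rot: [-0.137, 2.156, -2.156]
contact_force: [-0.8, -1.3, 6.5]
opening: 0.0002
```

Emit:
play_rows:
  steps: [0, 0.0004, 0, 0, 0, 0, 0, 0, 0, 0, 0, 0, 0, 0]

```text
time_s: 7.1
ee_pos: [0.5217, 0.3186, 0.0308]
ee_rot: [-0.137, 2.155, -2.156]
contact_force: [-0.0, -2.0, 6.5]
opening: 0.0001
```

Emit:
play_rows:
  steps: [0, 0.0003, 0, 0, 0, 0, 0, 0, 0, 0, 0, 0, 0, 0]

```text
time_s: 7.3
ee_pos: [0.5217, 0.3186, 0.0307]
ee_rot: [-0.137, 2.155, -2.155]
contact_force: [-2.3, -2.6, 8.8]
opening: -0.0001
```

Emit:
play_rows:
  steps: [0, 0.0003, 0, 0, 0, 0, 0, 0, 0, 0, 0, 0, 0, 0, 0, 0, 0, 0, 0, 0, 0]

```text
time_s: 7.6
ee_pos: [0.5218, 0.3186, 0.0306]
ee_rot: [-0.137, 2.155, -2.155]
contact_force: [-1.8, -2.2, 9.5]
opening: 0.0005
```

```bash
python3 -c "
from h import *
print(manip.observe()['contact_force'])"
```

```text
[-1.80968045 -2.23457988  9.47535087]
```

Emit:
play_rows:
  steps: [0, 0, 0, 0, 0, 0, 0, 0, 0, 0, 0, 0, 0, 0, 0, 0, 0, 0, 0, 0, 0, 0, 0, 0, 0, 0, 0, 0, 0, 0, 0, 0, 0, 0, 0]

```text
time_s: 8.1
ee_pos: [0.5218, 0.3186, 0.0307]
ee_rot: [-0.137, 2.155, -2.155]
contact_force: [-0.6, -2.2, 10.7]
opening: 0.0003
```

Emit:
play_rows:
  steps: [0, 0, 0, 0, 0, 0, 0, 0, 0, 0, 0, 0, 0, 0, 0, 0, 0, 0, 0, 0, 0, 0, 0, 0, 0, 0, 0, 0, 0, 0, 0, 0, 0, 0, 0]

```text
time_s: 8.6
ee_pos: [0.5218, 0.3186, 0.0306]
ee_rot: [-0.137, 2.155, -2.155]
contact_force: [-1.7, -2.5, 9.2]
opening: -0.0002
```

The lean held at about 10 N for more than a second. I lift off and look at the scale.

Emit:
play_rows:
  steps: [0, -0.002, 0, 0, 0, 0, 0, 0, -0.01, 0, 0, 0, 0, 0, 0, -0.03, 0, 0, 0, 0, 0, 0, -0.04, 0, 0, 0, 0, 0, 0, -0.04, 0, 0, 0, 0, 0]

```text
time_s: 9.1
ee_pos: [0.5213, 0.3186, 0.1523]
ee_rot: [-0.138, 2.156, -2.157]
contact_force: [0.6, 1.5, -0.0]
opening: -0.0001
```

Run:
```python
from h import *
import cv2
for n in("top","side"):
    p,d=manip.get_image(n); cv2.imwrite(f"pics/{n}2.png",p);np.save(n+"2.npy",d)
s=manip.observe();print(s["ee_pos"],s["contact_force"])
a=cv2.imread("pics/top2.png")[150:220,230:330];b=cv2.imread("pics/side2.png")[190:290,220:340]
cv2.imwrite("pics/ct2.png",cv2.resize(a,None,fx=7,fy=7,interpolation=2))
cv2.imwrite("pics/cs2.png",cv2.resize(b,None,fx=6,fy=6,interpolation=2))
```

```text
[0.52468534 0.32131828 0.15836398] [0.59205256 0.56356236 0.7431955 ]
```

View pics/ct2.png

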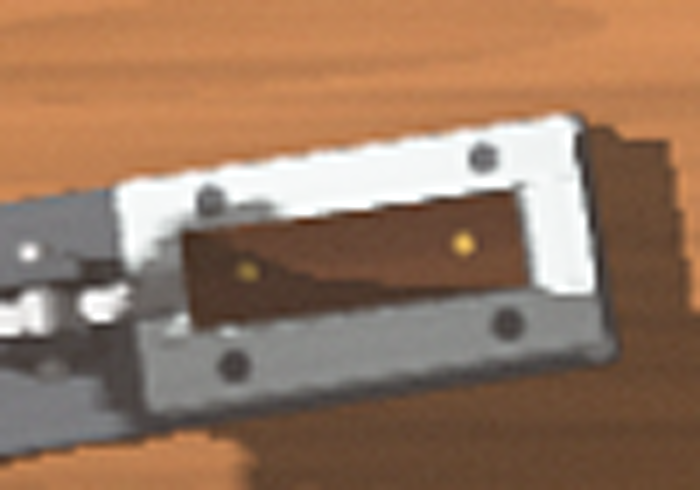

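View pics/cs2.png

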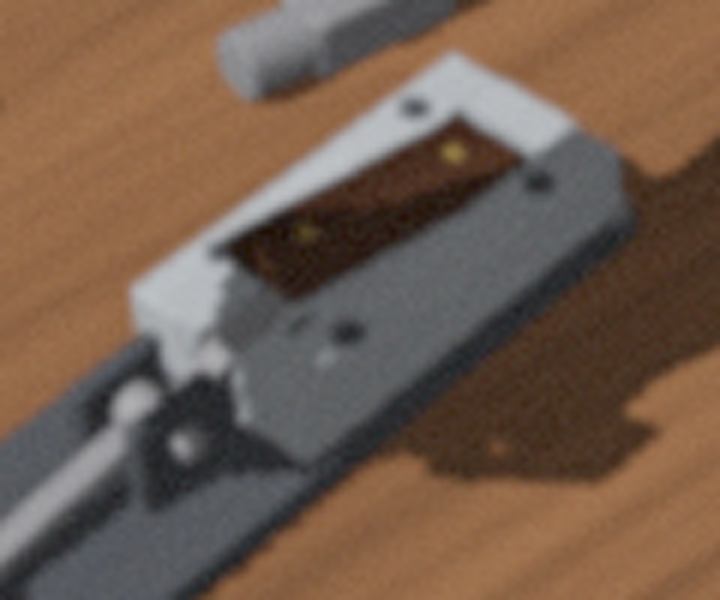

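The scale is tipped, with its raised edge at about top-crop (188,280) and side-crop (265,275). I measure that end using rays and depth.

Run:
```python
from h import *
d=np.load("top2.npy")
f=lambda x,y:((x+.5)/7-.5+230,(y+.5)/7-.5+150)
g=lambda x,y:((x+.5)/6-.5+220,(y+.5)/6-.5+190)
for n,fn,cs in(("top",f,[(182,232),(195,328),(520,190),(530,287)]),("side",g,[(222,245),(290,300),(460,115),(520,158)])):
  for i,c in enumerate(cs): print(n,ray(n,*fn(*c),.061 if i<2 else .041).round(4))
for n,fn in(("top",f),("side",g)):
  dd=np.load(n+"2.npy")
  for w in np.linspace(0.05,.95,7):
    a=np.array(((188,280) if n=="top" else (258,272)));b=np.array(((525,238) if n=="top" else (490,137)))
    u,v=fn(*(a+(b-a)*w)); u,v=int(round(u)),int(round(v)); print(n,bp(n,u,v,np.median(dd[v-1:v+2,u-1:u+2])).round(4))
```

```text
top [0.5555 0.1778 0.061 ]
top [0.5247 0.1738 0.061 ]
top [0.5699 0.0708 0.041 ]
top [0.538 0.068 0.041]
side [0.5543 0.1827 0.061 ]
side [0.5217 0.1816 0.061 ]
side [0.5692 0.0744 0.041 ]
side [0.5401 0.0732 0.041 ]
top [0.5412 0.1701 0.0616]
top [0.5437 0.1551 0.0573]
top [0.546  0.1398 0.0544]
top [0.5461 0.1244 0.0511]
top [0.5484 0.1067 0.0474]
top [0.5508 0.091  0.0444]
top [0.5531 0.0752 0.0419]
side [0.536  0.1772 0.0617]
side [0.5404 0.1623 0.0591]
side [0.5414 0.1474 0.0567]
side [0.5436 0.1313 0.0529]
side [0.5477 0.1133 0.0493]
side [0.5492 0.0969 0.0462]
side [0.551  0.0826 0.0442]
```

Emit:
play_rows:
  steps: [0, 0, 0.03, 0, 0, 0, 0.06, 0.001, 0, 0.04, 0, 0, 0, 0.06, 0.001, 0, 0.04, 0, 0, 0, 0.06, 0.001, 0, 0.04, -0.1, 0, 0, 0.06, 0, 0, 0, -0.095, 0, 0, 0.06]

```text
time_s: 9.7
ee_pos: [0.5369, 0.1669, 0.1512]
ee_rot: [-0.148, 2.367, -1.939]
contact_force: [-0.1, -1.0, 0.3]
opening: 0.06
```

Emit:
play_rows:
  steps: [0, 0, 0, 0, 0, 0, 0.06, 0, 0, 0, 0, 0, 0, 0.06]

```text
time_s: 9.9
ee_pos: [0.538, 0.169, 0.1514]
ee_rot: [-0.148, 2.362, -1.943]
contact_force: [0.5, 0.3, -0.2]
opening: 0.0598
```

```bash
cat >> h.py <<'E'
from scipy.spatial.transform import Rotation as Ro
def delta(X):
    s=manip.observe();M=Ro.from_rotvec(s["ee_rot"]).as_matrix()
    print("pos",s["ee_pos"].round(4),"t",s["time_s"],"tool delta",(M.T@(np.array(X)-s["ee_pos"])).round(4));print(M.round(3))
E
python3 -c "
from h import *
delta([.541,.168,.0485])"
```

```text
pos [0.538  0.169  0.1514] t 9.9 tool delta [-0.0028  0.1007  0.0211]
[[-0.992 -0.024  0.123]
 [-0.125  0.191 -0.973]
 [-0.    -0.981 -0.193]]
```

Emit:
play_rows:
  steps: [-0.001, 0.02, 0.005, 0, 0, 0, 0.06, -0.001, 0.02, 0.005, 0, 0, 0, 0.06, -0.001, 0.02, 0.005, 0, 0, 0, 0.06, 0, 0.02, 0.006, 0, 0, 0, 0.06, 0, 0, 0, 0, 0, 0, 0.06]

```text
time_s: 10.4
ee_pos: [0.5388, 0.1652, 0.0656]
ee_rot: [-0.159, 2.362, -1.947]
contact_force: [-0.6, 0.6, 0.3]
opening: 0.0597
```

Run:
```python
from h import *
import cv2
for n in("top","side"):
    p,d=manip.get_image(n); cv2.imwrite(f"pics/{n}3.png",p)
delta([.541,.168,.0485])
b=cv2.imread("pics/side3.png")[150:290,200:360]
cv2.imwrite("pics/cs3.png",cv2.resize(b,None,fx=4,fy=4,interpolation=2))
```

```text
pos [0.5411 0.1657 0.0688] t 10.5 tool delta [-0.0002  0.0203  0.0017]
[[-0.992 -0.026  0.126]
 [-0.129  0.191 -0.973]
 [ 0.001 -0.981 -0.193]]
```

View pics/cs3.png

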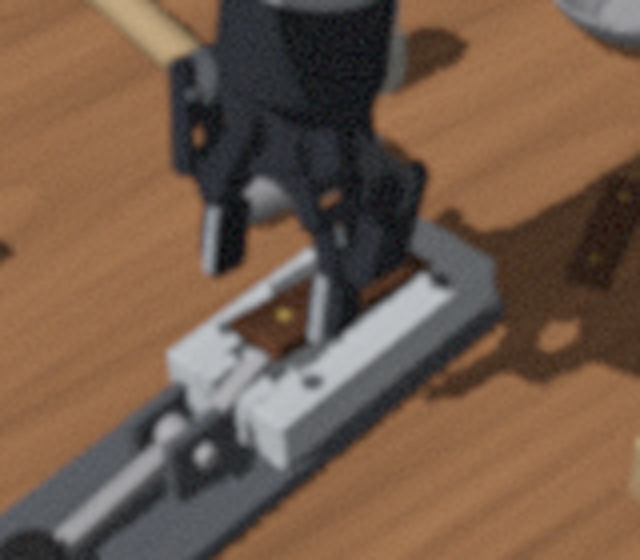

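The open fingers stand on either side of the raised end, at about crop (215,260) and (325,330), and still above it. I lower the last 20 mm and close.

Emit:
play_rows:
  steps: [0, 0.007, 0, 0, 0, 0, 0.06, 0, 0.007, 0.001, 0, 0, 0, 0.06, 0, 0.006, 0.001, 0, 0, 0, 0.06, 0, 0, 0, 0, 0, 0, 0.06]

```text
time_s: 10.9
ee_pos: [0.5404, 0.1664, 0.0481]
ee_rot: [-0.152, 2.363, -1.943]
contact_force: [0.2, -0.4, 1.3]
opening: 0.0598
```

Emit:
play_rows:
  steps: [0, 0, 0, 0, 0, 0, 0.045, 0, 0, 0, 0, 0, 0, 0.035, 0, 0, 0, 0, 0, 0, 0.025, 0, 0, 0, 0, 0, 0, 0.02, 0, 0, 0, 0, 0, 0, 0.02]

```text
time_s: 11.4
ee_pos: [0.5413, 0.1665, 0.0494]
ee_rot: [-0.15, 2.362, -1.941]
contact_force: [-1.1, -0.5, 3.0]
opening: 0.0302
```

Run:
```python
from h import *
import cv2
p,d=manip.get_image("side"); cv2.imwrite("pics/side4.png",p)
delta([.541,.168,.0485]);s=manip.observe();print(s["contact_force"],s["opening"])
cv2.imwrite("pics/cs4.png",cv2.resize(p[150:290,200:360],None,fx=4,fy=4,interpolation=2))
```

```text
pos [0.5413 0.1665 0.0494] t 11.45 tool delta [ 0.0001  0.0012 -0.0013]
[[-0.992 -0.024  0.124]
 [-0.127  0.192 -0.973]
 [-0.001 -0.981 -0.194]]
[-0.91427417 -1.17109231  3.64221356] 0.03025868787091843
```

View pics/cs4.png

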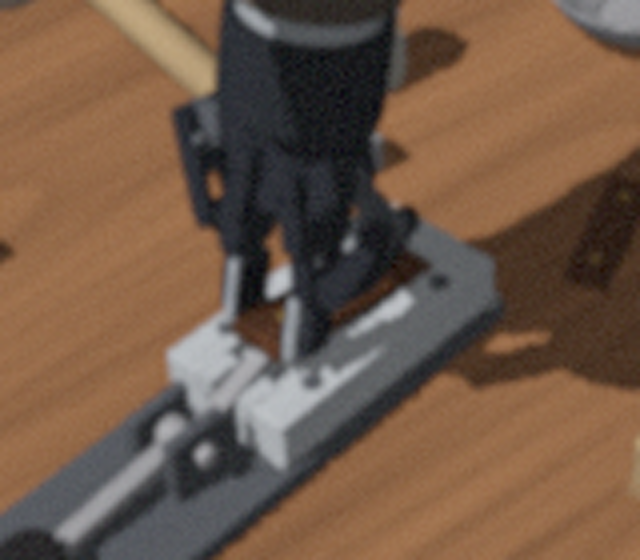

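Emit:
play_rows:
  steps: [0, -0.002, -0.0004, 0, 0, 0, 0.01, 0, -0.005, -0.001, 0, 0, 0, 0.01, 0, -0.01, -0.002, 0, 0, 0, 0.01, 0, -0.01, -0.002, 0, 0, 0, 0.01, 0, -0.01, -0.002, 0, 0, 0, 0.01]

```text
time_s: 11.95
ee_pos: [0.5412, 0.1668, 0.0879]
ee_rot: [-0.15, 2.362, -1.94]
contact_force: [0.6, -0.0, -1.3]
opening: 0.0304
```

Emit:
play_rows:
  steps: [0, -0.02, -0.004, 0, 0, 0, 0.01, 0, -0.02, -0.004, 0, 0, 0, 0.01, 0, -0.02, -0.004, 0, 0, 0, 0.01, 0, -0.02, -0.004, 0, 0, 0, 0.01, 0, 0, 0, 0, 0, 0, 0.01]

```text
time_s: 12.45
ee_pos: [0.5429, 0.1676, 0.1725]
ee_rot: [-0.143, 2.36, -1.935]
contact_force: [0.5, 0.1, -1.2]
opening: 0.03
```

Run:
```python
from h import *
import cv2
p,d=manip.get_image("side"); cv2.imwrite("pics/side5.png",p)
q,d=manip.get_image("top"); cv2.imwrite("pics/top5.png",q)
delta([.541,.168,.0485]);s=manip.observe();print(s["contact_force"],s["opening"],s["qpos"])
cv2.imwrite("pics/cs5.png",cv2.resize(p[80:300,180:400],None,fx=2.7,fy=2.7,interpolation=2))
```

```text
pos [0.5408 0.167  0.1688] t 12.55 tool delta [-0.0002  0.1182  0.0225]
[[-0.992 -0.024  0.124]
 [-0.126  0.193 -0.973]
 [-0.001 -0.981 -0.195]]
[-0.04586535 -0.21809812 -1.01370249] 0.030591877675929406 [ 0.48030336  0.33143197 -0.17276657 -0.21719531 -1.00801683 -0.24262409]
```

View pics/cs5.png

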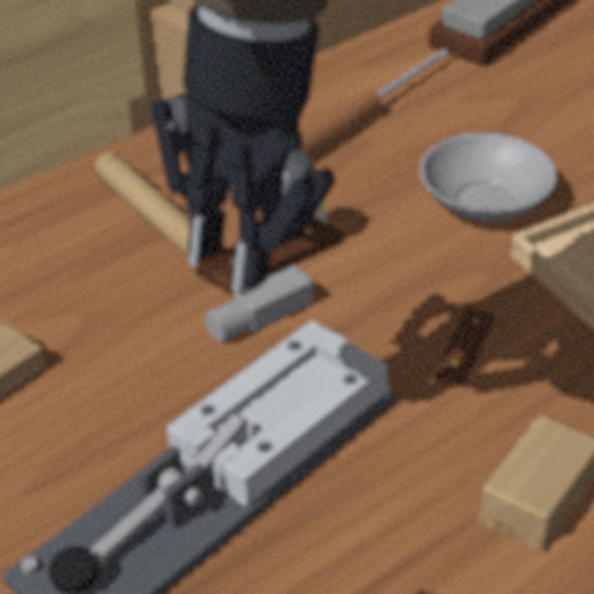

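The scale is held clear of the jig, with about 1 N of weight and a 30 mm opening. I level the tool and turn it to line up with the tray.

Emit:
play_rows:
  steps: [0, 0, 0, 0.05, 0, 0, 0.01, 0, 0, 0, 0.05, 0, 0, 0.01, 0, 0, 0, 0.05, 0, 0, 0.01, 0, 0, 0, 0.045, 0, 0, 0.01, 0, 0, 0, 0, 0, 0, 0.01]

```text
time_s: 13.05
ee_pos: [0.5399, 0.1673, 0.1666]
ee_rot: [-0.142, 2.154, -2.158]
contact_force: [-1.6, 0.2, -1.4]
opening: 0.0304
```

Emit:
play_rows:
  steps: [0, 0, 0, 0, 0.125, 0, 0.01, 0, 0, 0, 0, 0.125, 0, 0.01, 0, 0, 0, 0, 0.125, 0, 0.01, 0, 0, 0, 0, 0.125, 0, 0.01, 0, 0, 0, 0, 0.125, 0, 0.01]

```text
time_s: 13.55
ee_pos: [0.5406, 0.1665, 0.1674]
ee_rot: [-0.497, -1.938, 1.938]
contact_force: [-0.1, 0.3, -0.8]
opening: 0.0301
```

Emit:
play_rows:
  steps: [0, 0, 0, 0, 0.125, 0, 0.01, 0, 0, 0, 0, 0.125, 0, 0.01, 0, 0, 0, 0, 0.125, 0, 0.01, 0, 0, 0, 0, 0.125, 0, 0.01, 0, 0, 0, 0, 0.125, 0, 0.01]

```text
time_s: 14.05
ee_pos: [0.5406, 0.1665, 0.1674]
ee_rot: [-0.965, -1.526, 1.527]
contact_force: [-0.0, -0.3, -1.1]
opening: 0.0302
```

Emit:
play_rows:
  steps: [0, 0, 0, 0, 0.125, 0, 0.01, 0, 0, 0, 0, 0.125, 0, 0.01, 0, 0, 0, 0, 0.125, 0, 0.01, 0, 0, 0, 0, 0.125, 0, 0.01, 0, 0, 0, 0, 0.125, 0, 0.01]

```text
time_s: 14.55
ee_pos: [0.5406, 0.1664, 0.1674]
ee_rot: [-1.289, -1.072, 1.074]
contact_force: [0.1, -0.4, -0.3]
opening: 0.0304
```

Emit:
play_rows:
  steps: [0, 0, 0, 0, 0, 0, 0.01, 0, 0, 0, 0, 0, 0, 0.01]

```text
time_s: 14.75
ee_pos: [0.5408, 0.1666, 0.1677]
ee_rot: [-1.286, -1.078, 1.08]
contact_force: [0.5, -0.8, -0.7]
opening: 0.0302
```

Run:
```python
from h import *
import cv2
p,d=manip.get_image("side"); cv2.imwrite("pics/side6.png",p)
q,d=manip.get_image("top"); cv2.imwrite("pics/top6.png",q)
delta([.523,-.216,.15]);s=manip.observe();print(s["contact_force"],s["opening"],s["qpos"])
# tray inner floor corners by view for refinement
cv2.imwrite("pics/t6.png",cv2.resize(q[150:280,370:490],None,fx=4.5,fy=4.5,interpolation=2))
cv2.imwrite("pics/s6.png",cv2.resize(p[60:300,180:480],None,fx=2.4,fy=2.4,interpolation=2))
```

```text
pos [0.5409 0.1667 0.1679] t 14.85 tool delta [-0.3799  0.0179 -0.0493]
[[ 0.175 -0.001 -0.985]
 [ 0.985  0.     0.175]
 [-0.    -1.     0.001]]
[-0.27311208 -0.80525359 -0.21233201] 0.030161109621049908 [ 5.84946510e-01  3.39365737e-01 -2.30495292e-01 -4.81147433e-04
 -1.00141225e+00 -2.33125659e+00]
```

View pics/s6.png

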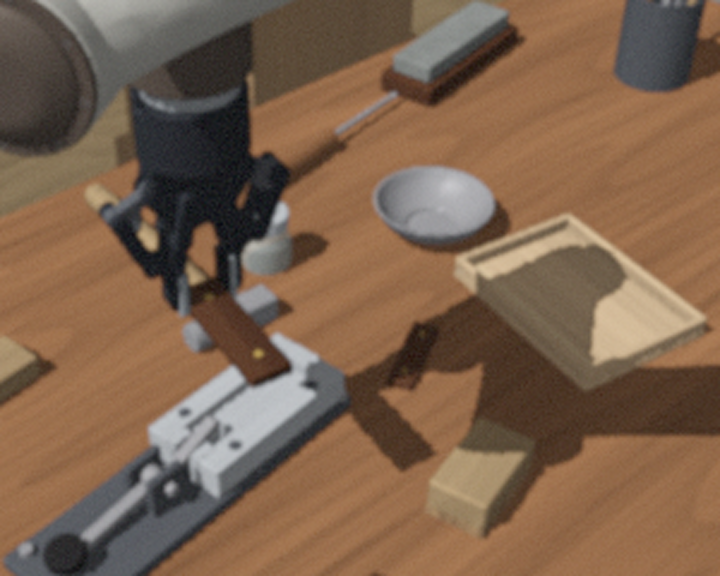

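View pics/t6.png

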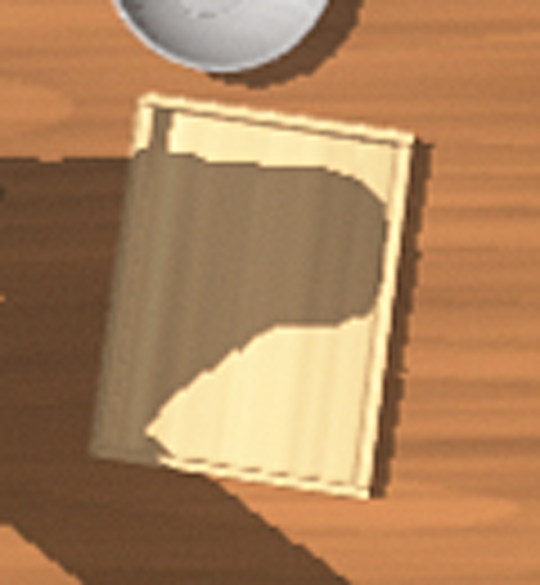

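Run:
```python
from h import *
f=lambda x,y:((x+.5)/4.5-.5+370,(y+.5)/4.5-.5+150)
T=np.array([ray("top",*f(*c),.022) for c in [(142,95),(413,135),(372,497),(92,455)]])
print(T.round(4),np.linalg.norm(np.roll(T,-1,0)-T,axis=1).round(4),T.mean(0))
for a,b in((3,0),(2,1)): v=T[b]-T[a];print(np.arctan2(v[1],v[0]))
```

```text
[[ 0.5825 -0.1557  0.022 ]
 [ 0.559  -0.2949  0.022 ]
 [ 0.3742 -0.2648  0.022 ]
 [ 0.3978 -0.1236  0.022 ]] [0.1411 0.1872 0.1432 0.1874] [ 0.47838265 -0.20975563  0.022     ]
-0.17238192815921954
-0.16125101250838092
```

Emit:
play_rows:
  steps: [-0.015, 0, -0.002, 0, 0, 0, 0.01, -0.035, 0, -0.004, 0, 0, 0, 0.01, -0.035, 0, -0.005, 0, 0, 0, 0.01, -0.035, 0, -0.005, 0, 0, 0, 0.01, -0.035, 0, -0.005, 0, 0, 0, 0.01]

```text
time_s: 15.35
ee_pos: [0.5338, 0.0087, 0.1683]
ee_rot: [-1.287, -1.078, 1.078]
contact_force: [0.1, 0.2, -0.9]
opening: 0.0302
```

Emit:
play_rows:
  steps: [-0.035, 0, -0.004, 0, 0, 0, 0.01, -0.035, 0, -0.004, 0, 0, 0, 0.01, -0.035, 0, -0.004, 0, 0, 0, 0.01, -0.035, 0, -0.004, 0, 0, 0, 0.01, -0.035, 0, -0.004, 0, 0, 0, 0.01]

```text
time_s: 15.85
ee_pos: [0.5224, -0.1672, 0.1684]
ee_rot: [-1.288, -1.078, 1.078]
contact_force: [0.4, 0.2, -0.7]
opening: 0.0301
```

Emit:
play_rows:
  steps: [-0.03, 0, -0.003, 0, 0, 0, 0.01, -0.02, 0, -0.003, 0, 0, 0, 0.01, 0, 0.02, 0, 0, 0, 0, 0.01, 0, 0.02, 0, 0, 0, 0, 0.01, 0, 0, 0, 0, 0, 0, 0.01]

```text
time_s: 16.35
ee_pos: [0.5175, -0.2157, 0.1255]
ee_rot: [-1.283, -1.073, 1.079]
contact_force: [0.1, -0.5, -1.0]
opening: 0.03
```

Run:
```python
from h import *
import cv2
p,d=manip.get_image("side"); cv2.imwrite("pics/side7.png",p); np.save("side7.npy",d)
q,d=manip.get_image("top"); cv2.imwrite("pics/top7.png",q)
delta([.5215,-.217,.01]);s=manip.observe();print(s["contact_force"],s["opening"])
cv2.imwrite("pics/t7.png",cv2.resize(q[150:280,370:490],None,fx=4.5,fy=4.5,interpolation=2))
cv2.imwrite("pics/s7.png",cv2.resize(p[50:250,300:500],None,fx=3,fy=3,interpolation=2))
```

```text
pos [ 0.5201 -0.2159  0.1285] t 16.45 tool delta [-0.0008  0.1185 -0.0017]
[[ 0.176 -0.    -0.984]
 [ 0.984 -0.     0.176]
 [-0.    -1.     0.   ]]
[-0.13339805 -0.55045864 -0.42782091] 0.030215409516953763
```

View pics/s7.png

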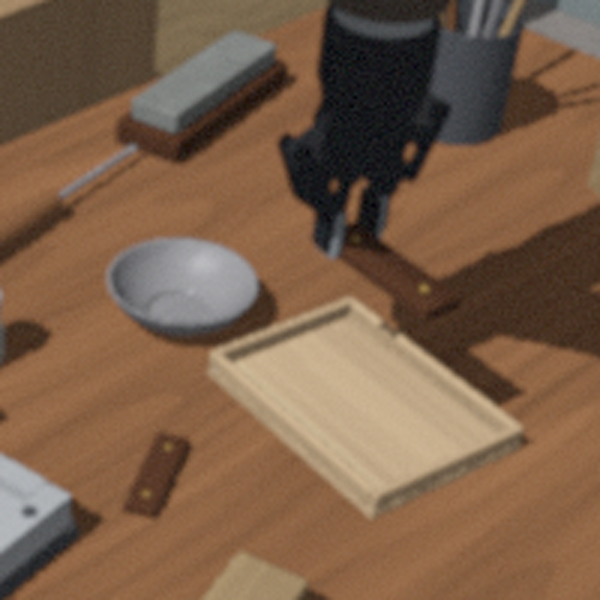

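View pics/t7.png

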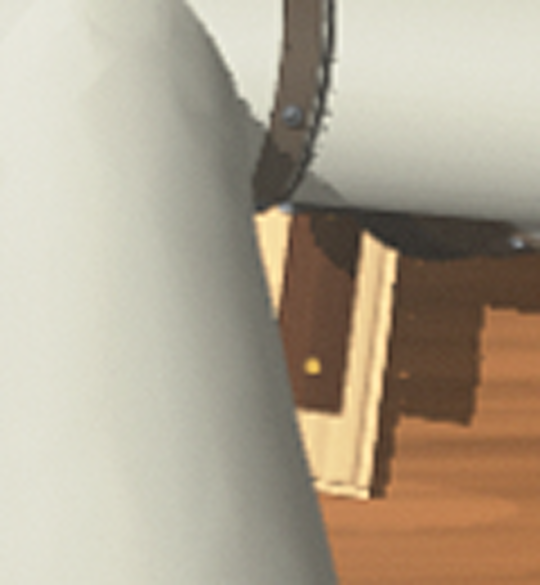

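The held scale, at side crop (400,270), is over the tray with its pins up. I check its tilt and position from depth.

Run:
```python
from h import *
import cv2
p=cv2.imread("pics/side7.png");d=np.load("side7.npy");h=cv2.cvtColor(p,cv2.COLOR_BGR2HSV)
pts=[bp("side",u,v,d[v,u]) for v in range(120,160) for u in range(405,460) if d[v,u]>0 and h[v,u,1]>70 and h[v,u,2]<150]
P=np.array(pts);P=P[(P[:,2]>.115)&(P[:,2]<.16)]
for _ in range(4):
    A=np.c_[P[:,:2]-P[:,:2].mean(0),np.ones(len(P))];c=np.linalg.lstsq(A,P[:,2],rcond=None)[0];r=P[:,2]-A@c
    P=P[abs(r)<max(.003,2*r.std())] 
ax=np.array([.984,-.176]);s=(P[:,:2]-[.5201,-.2159])@ax
print(len(P),c,r.std(),"pitch slope",c[:2]@ax,"roll",c[:2]@[.176,.984],s.min(),s.max(),"top z at tcp",c[2]+c[:2]@(np.array([.5201,-.2159])-P[:,:2].mean(0)))
```

```text
482 [ 6.88092979e-05 -4.91272825e-02  1.35497992e-01] 0.0014040481857204798 pitch slope 0.008714110077765727 roll -0.04832913559170404 -0.10160997625249972 0.008379456777166451 top z at tcp 0.13608063958489017
```

Emit:
play_rows:
  steps: [-0.001, 0.019, -0.002, 0, 0, 0, 0.01, 0, 0.02, -0.002, 0, 0, 0, 0.01, 0, 0.02, 0, 0, 0, 0, 0.01, 0, 0.02, 0, 0, 0, 0, 0.01, 0, 0.015, 0, 0, 0, 0, 0.01]

```text
time_s: 16.95
ee_pos: [0.5248, -0.2172, 0.0346]
ee_rot: [-1.289, -1.08, 1.078]
contact_force: [0.9, -0.0, -0.9]
opening: 0.0306
```

Emit:
play_rows:
  steps: [0, 0.005, 0, 0, 0, 0, 0.01, 0, 0.005, 0, 0, 0, 0, 0.01, 0, 0.003, 0, 0, 0, 0, 0.01, 0, 0.002, 0, 0, 0, 0, 0.01, 0, 0, 0, 0, 0, 0, 0.01]

```text
time_s: 17.45
ee_pos: [0.5243, -0.2172, 0.0197]
ee_rot: [-1.288, -1.078, 1.078]
contact_force: [-0.3, 0.1, -0.9]
opening: 0.0302
```

Run:
```python
from h import *
import cv2
p,d=manip.get_image("side"); cv2.imwrite("pics/s8.png",cv2.resize(p[50:250,300:500],None,fx=3,fy=3,interpolation=2))
delta([.5243,-.2175,.0085]);s=manip.observe();print(s["contact_force"],s["opening"])
```

```text
pos [ 0.5244 -0.2172  0.0197] t 17.5 tool delta [-0.0003  0.0112  0.    ]
[[ 0.176  0.001 -0.984]
 [ 0.984 -0.     0.176]
 [-0.    -1.    -0.001]]
[-0.0519977  -0.18125768 -0.93803012] 0.030332190578790025
```

View pics/s8.png

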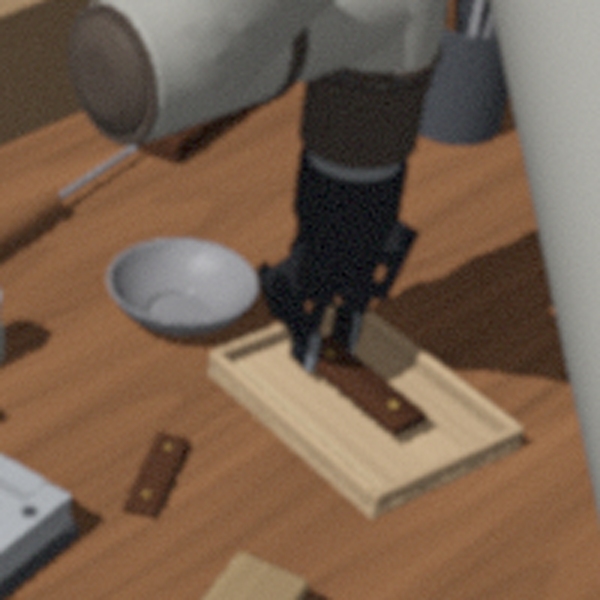

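The scale is inside the tray walls, just above the floor. I lower it by feel.

Emit:
play_rows:
  steps: [0, 0.002, 0, 0, 0, 0, 0.01, 0, 0.002, 0, 0, 0, 0, 0.01, 0, 0.002, 0, 0, 0, 0, 0.01, 0, 0.001, 0, 0, 0, 0, 0.01]

```text
time_s: 17.9
ee_pos: [0.5239, -0.2171, 0.012]
ee_rot: [-1.287, -1.077, 1.078]
contact_force: [0.4, 0.6, -0.3]
opening: 0.0301
```

Emit:
play_rows:
  steps: [0, 0.001, 0, 0, 0, 0, 0.01, 0, 0.001, 0, 0, 0, 0, 0.01]

```text
time_s: 18.1
ee_pos: [0.5241, -0.2171, 0.0102]
ee_rot: [-1.288, -1.078, 1.078]
contact_force: [0.1, -0.9, -0.4]
opening: 0.0304
```

Emit:
play_rows:
  steps: [0, 0.0007, 0, 0, 0, 0, 0.01, 0, 0.0007, 0, 0, 0, 0, 0.01]

```text
time_s: 18.3
ee_pos: [0.5241, -0.2171, 0.0088]
ee_rot: [-1.288, -1.078, 1.078]
contact_force: [-0.1, 0.8, -2.2]
opening: 0.0301
```

Emit:
play_rows:
  steps: [0, 0.0005, 0, 0, 0, 0, 0.01, 0, 0.0005, 0, 0, 0, 0, 0.01]

```text
time_s: 18.5
ee_pos: [0.5241, -0.2171, 0.0078]
ee_rot: [-1.288, -1.078, 1.078]
contact_force: [0.5, 0.1, -1.8]
opening: 0.03
```

Emit:
play_rows:
  steps: [0, 0.0005, 0, 0, 0, 0, 0.01, 0, 0.0005, 0, 0, 0, 0, 0.01]

```text
time_s: 18.7
ee_pos: [0.5241, -0.2171, 0.0069]
ee_rot: [-1.288, -1.078, 1.078]
contact_force: [0.1, 0.1, -0.7]
opening: 0.0302
```

Emit:
play_rows:
  steps: [0, 0.0005, 0, 0, 0, 0, 0.01, 0, 0.0005, 0, 0, 0, 0, 0.01]

```text
time_s: 18.9
ee_pos: [0.5241, -0.2171, 0.0064]
ee_rot: [-1.288, -1.078, 1.078]
contact_force: [-2.6, 1.0, 6.7]
opening: 0.0307
```

Emit:
play_rows:
  steps: [0, 0.0005, 0, 0, 0, 0, 0.01, 0, 0, 0, 0, 0, 0, 0.01]

```text
time_s: 19.1
ee_pos: [0.5242, -0.2171, 0.0064]
ee_rot: [-1.288, -1.078, 1.078]
contact_force: [-1.6, 0.8, 6.1]
opening: 0.0302
```

The floor is felt at about 6 N. I release slowly and back off straight up.

Emit:
play_rows:
  steps: [0, 0, 0, 0, 0, 0, 0.032, 0, 0, 0, 0, 0, 0, 0.036, 0, 0, 0, 0, 0, 0, 0.042, 0, 0, 0, 0, 0, 0, 0.05, 0, 0, 0, 0, 0, 0, 0.055]

```text
time_s: 19.6
ee_pos: [0.524, -0.2171, 0.0051]
ee_rot: [-1.288, -1.077, 1.078]
contact_force: [-0.0, 0.5, 0.2]
opening: 0.055
```

Emit:
play_rows:
  steps: [0, -0.005, 0, 0, 0, 0, 0.055, 0, -0.01, 0, 0, 0, 0, 0.055, 0, -0.03, 0, 0, 0, 0, 0.055, 0, -0.04, 0, 0, 0, 0, 0.055, 0, -0.04, 0, 0, 0, 0, 0.055]

```text
time_s: 20.1
ee_pos: [0.5238, -0.2172, 0.1324]
ee_rot: [-1.288, -1.078, 1.078]
contact_force: [0.9, 0.0, 0.6]
opening: 0.0548
```

Emit:
play_rows:
  steps: [0.04, -0.02, 0, 0, 0, 0, 0.055, 0.05, 0, 0, 0, 0, 0, 0.055, 0.05, 0, 0, 0, 0, 0, 0.055, 0.05, 0, 0, 0, 0, 0, 0.055, 0.02, 0, 0, 0, 0, 0, 0.055]

```text
time_s: 20.6
ee_pos: [0.5618, -0.0069, 0.1517]
ee_rot: [-1.287, -1.083, 1.079]
contact_force: [0.3, -0.6, -0.3]
opening: 0.0546
```

Run:
```python
from h import *
import cv2
p,d=manip.get_image("side"); q,e=manip.get_image("top"); cv2.imwrite("pics/top9.png",q);cv2.imwrite("pics/side9.png",p);np.save("side9.npy",d);np.save("top9.npy",e)
s=manip.observe();print(s["time_s"],s["contact_force"],s["opening"],s["ee_pos"])
```

```text
20.7 [ 0.41084276 -0.08194958 -0.07154354] 0.05483919694144651 [ 0.56175337 -0.00768165  0.15142498]
```

View pics/top9.png

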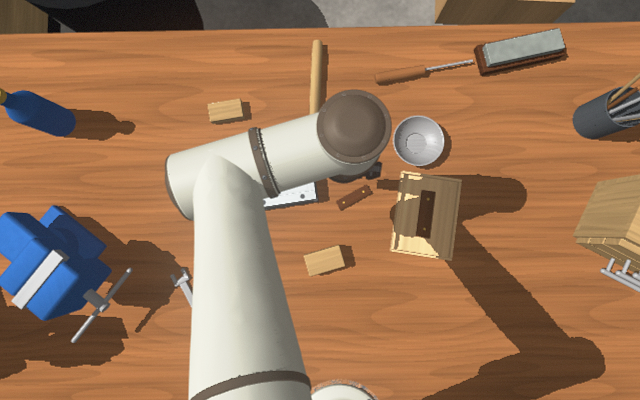

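View pics/side9.png

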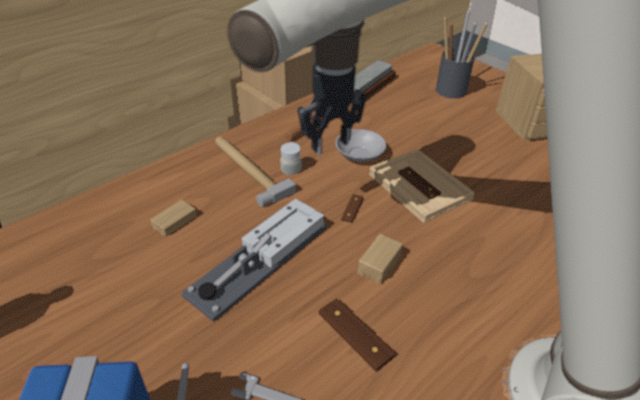

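The scale lies in the tray, at top (425,214) and side (420,182), clear of all the walls. The bystanders are where they were. A quick depth check for flatness, then I hand in.

Run:
```python
from h import *
import cv2
q=cv2.imread("pics/top9.png");d=np.load("top9.npy")
P=np.array([bp("top",u,v,d[v,u]) for v in range(194,235) for u in range(420,432) if d[v,u]>0 and q[v,u].max()<100])
A=np.c_[P[:,:2]-P[:,:2].mean(0),np.ones(len(P))];c=np.linalg.lstsq(A,P[:,2],rcond=None)[0]
F=np.array([bp("top",u,v,d[v,u])[2] for v in range(195,240) for u in list(range(408,414))+list(range(442,450)) if d[v,u]>0])
print(len(P),c.round(4),P.mean(0).round(4),"floor",np.median(F))
manip.job_done()
```

```text
462 [-0.0051 -0.0119  0.0162] [ 0.4815 -0.2096  0.0162] floor 0.006460431604944732
the job is handed in; nothing more can be done
```

The job is handed in at about 21 s of the 67 s allowed; no verdict was reported.

**What I did:**
- I pressed the ejector pad down with the shut fingers until it stopped at about 31 mm.
- I leaned on it at about 9–11 N for more than a second. The highest reading was about 11 N.
- I took the tipped scale by its raised end with the gripper tilted to match its slope. I lifted it clear, levelled it, and lowered it into the tray until I felt the floor at about 6–7 N. Then I released it and backed off.

**Last checks:**
- **Position:** the scale's centre is within about 3 mm of the tray's centre, clear of the walls.
- **Height:** its top face is at 16.2 mm and the tray floor at 6.5 mm, so its underside is on the floor.
- **Flatness:** the slope is about 0.01 rad. The scale is the same face up.
- **Surroundings:** the bystanders look unmoved by eye, though I did not measure them. The robot is about 150 mm up and touching nothing.

**Disagreement:** while the scale was held, the side camera's depth suggested a roll of about 0.05 rad. The final top-view check of the lying scale does not show it.

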